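# Pack a tea order into the tub at the market stall

### The job

Pack the customer's order into the empty grey tub: the rectangular tea brick lying flat on the tub's floor, the small tin standing upright on the floor, and the wooden scoop laid in with both ends below the rim so that a lid could go on. Lower each one into the tub before letting go rather than dropping it in from above the rim, and leave the taller tin, the round tea cake, the spatula and everything else on the counter where they are.

Things in the scene. Friction and masses are not known exactly. Their poses are not given: they have to be found in the camera images.
- tub: open grey plastic tub, empty, fixed to the counter; outside 240 mm along its x, 290 mm along its y, 70 mm high, walls and floor 5 mm thick (inside 230 x 280 mm, floor 5 mm above the counter), with a rim flange that sticks out 8 mm all round. Origin at the centre of its underside, on the counter; z up, y along its long side.
- brick_center (a point): tea brick: a rectangular block wrapped in pale paper with a cardboard band, 100 mm along its x, 60 mm along its y, 35 mm high, about 200 g, lying flat. This point is its centre, 17.5 mm above its underside; z up.
- small_tin_center (a point): small tea tin: an upright metal cylinder with a paper label, 60 mm in diameter and 60 mm high, about 120 g. This point is its centre, 30 mm above its underside; z up along its axis.
- scoop_grip (a point): wooden tea scoop, 150 mm long, about 70 g: a square open bowl 75 mm long, 50 mm wide and 36 mm high, and a round handle 75 mm long and 22 mm thick, its axis 20 mm above the scoop's underside. This point is on the handle's axis, 30 mm behind the bowl and 30 mm behind the scoop's middle; x points along the scoop towards the bowl, z up. The centre of mass is 12 mm in front of the bowl's back wall.
- scoop_lip (a point): the front end of the scoop's bowl, 105 mm ahead of scoop_grip along x, at the height of the handle's axis.
- scoop_tail (a point): the rear end of the scoop's handle, 45 mm behind scoop_grip, on the handle's axis.
- brick: the body of the tea brick; origin at the centre of its underside, axes as brick_center.
- small_tin: the body of the small tin; origin at the centre of its underside.
- scoop: the body of the scoop; origin under its middle, where bowl and handle meet, x towards the bowl.
- tall_tin_center (a point): bystander: tall tea tin of the same make as the small one, 60 mm in diameter, 110 mm high; its centre, 55 mm up.
- tea_cake_center (a point): bystander: round cake of pressed tea in pale paper, 90 mm in diameter, 30 mm high; its centre, 15 mm up.
- spatula_center (a point): bystander: flat wooden spatula, 160 mm long, blade 45 mm wide, 12 mm high, lying along its x; its middle, 6 mm up.
- honey_jar: bystander: closed amber honey jar, 68 mm in diameter, 95 mm high; origin at the centre of its underside.
- cup: bystander: white mug, 76 mm in diameter, 70 mm high; origin at the centre of its underside.
- big_block: bystander: big paper-wrapped block, 160 mm along x, 110 mm along y, 60 mm high; origin at the centre of its underside.
Things that resemble listed ones, but are neither listed nor needed, are in the scene too. Of the things shaped like the scoop, the wooden one is meant.

How it is judged:
At the end, for the whole second after the job is handed in: All three at rest in the tub, any arrangement. Brick flat within 15 deg, centre under 45 mm above the tub's underside; small tin upright within 11 deg, centre under 50 mm; scoop: handle point and both ends inside the walls and under 70 mm (rim) (x of brick_center in the frame of tub between -0.115 and 0.115 m and y of brick_center in the frame of tub between -0.14 and 0.14 m and z of brick_center in the frame of tub below 0.045 m and angle between the z axis of brick_center and the z axis of tub, either way round below 0.26 rad and x of small_tin_center in the frame of tub between -0.115 and 0.115 m and y of small_tin_center in the frame of tub between -0.14 and 0.14 m and z of small_tin_center in the frame of tub below 0.05 m and angle between small_tin_center's own z axis and vertical below 0.2 rad and x of scoop_grip in the frame of tub between -0.115 and 0.115 m and y of scoop_grip in the frame of tub between -0.14 and 0.14 m and z of each of scoop_grip, scoop_lip, scoop_tail in the frame of tub below 0.07 m and x of scoop_lip in the frame of tub between -0.115 and 0.115 m and y of scoop_lip in the frame of tub between -0.14 and 0.14 m and x of scoop_tail in the frame of tub between -0.115 and 0.115 m and y of scoop_tail in the frame of tub between -0.14 and 0.14 m and linear speed of each of brick, small_tin, scoop below 0.02 m/s); the robot touches nothing.
It fails at once if the tea brick is let go with its centre more than 80 mm above the counter (above the tub's rim) (x of brick_center in the frame of tub between -0.115 and 0.115 m and y of brick_center in the frame of tub between -0.14 and 0.14 m and z of brick_center in the frame of tub above 0.08 m and not (contact force between brick and the fingers above 0.02 N)).
It fails at once if the small tin is let go with its centre more than 80 mm above the counter (above the tub's rim) (x of small_tin_center in the frame of tub between -0.115 and 0.115 m and y of small_tin_center in the frame of tub between -0.14 and 0.14 m and z of small_tin_center in the frame of tub above 0.08 m and not (contact force between small_tin and the fingers above 0.02 N)).
It fails at once if the scoop is let go with its handle more than 80 mm above the counter (above the tub's rim) (x of scoop_grip in the frame of tub between -0.115 and 0.115 m and y of scoop_grip in the frame of tub between -0.14 and 0.14 m and z of scoop_grip in the frame of tub above 0.08 m and not (contact force between scoop and the fingers above 0.02 N)).
It fails at once if a bystander (tall tin, tea cake, spatula, honey jar, mug, big block) is moved by more than 30 mm (distance of any of tall_tin_center, tea_cake_center, spatula_center, honey_jar, cup, big_block from where it was at the start of the episode above 0.03 m).
It also fails if it takes over 72 s, if anything falls off the work surface, if the arm or the gripper's body presses on something with over 40 N, if the wrist force passes 120 N, or if a joint passes its speed limit or range.

### The arm

A 6-joint arm with a two-finger parallel gripper is mounted at the origin on the work surface. World frame = base frame: x ahead of the robot, y to its left, z up, the work surface at z = 0. Lengths are in m, angles in rad, forces in N, time in s.
With the tool pointing down it reaches from about 0.3 to 0.775 m from the base axis. Payload 14.6 kg.
Tool frame: the origin (TCP) lies at the centre of the arm's flange, where the gripper is bolted on; the fingertips stand 173 mm ahead of it and the grasp point (between the pads) lies 155 mm ahead of it; z points along the fingers, y is the line along which they close (so a half turn about z gives the same grasp; the last joint's range is limited). The gripper opens to 85 mm and grips with 20 to 120 N. Pads are 22 mm wide; open, the fingers measure 114 mm over their backs; the gripper's body (76 mm by 85 mm) begins 54 mm behind the grasp point. The pads swing forward as they close: fully open they stand 13 mm farther back than shut.
Start: joints at [-1.199, 0.3, 1.521, -0, 1.321, -0.067], TCP at [0.234, -0.498, 0.405] pointing down, gripper open.
Joint ranges: [-3.03, 3.03], [-0.79, 2.21], [0.23, 2.52], [-1.04, 4.18], [0, 3.07], [-2.55, 2.55]. Speed limits (rad/s): [2.22, 2.22, 2.57, 3.14, 3.14, 3.14].

### API

Orientations are given as a unit quaternion [w, x, y, z].
In Python, from rig import r, eyes, finder gives the robot as it stands. The module is installed in compiled form; this text tells all that it offers.
- The arm moves only by the shell command python3 -m pendant 'ROWS'. ROWS is JSON, a list that holds one entry, the list of rows, each a list of 7 numbers: the turn, a rotation vector about the world's x, y, z in rad, then the shift along the world's x, y, z in mm, then the opening, from 0 (shut) to 1 (fully open). A call has 1 to 10 rows; each row shifts and turns the commanded pose from where the row before left it; what a row does not reach is not made up. A row lasts 1/12 s, in which the tool goes at most 41.7 mm and 7.16 degrees, less where a joint would pass 70% of its speed; a pose out of reach is approached as far as the arm can. A call with a gripper value outside its range is refused whole. The fingers move at their own pace and stop on an object; the grip force is fixed at half the most. Time passes only in rows, so rows that do not move let the fingers close. It gives the time, the measured TCP pose, the force, the opening and the grip force at its end, in the units of the state.
- r.sense(): the state, without advancing time (a new reading comes with each control period).
- eyes.camera(name): name is "side" or "top"; returns a dict with "color" (420x560x3 uint8, blue, green, red), "range_z" (420x560 float32, m along the optical axis (not along the pixel's ray), 0 where there is no reading), "mtx" (3x3 intrinsics, pixels), "D" ([k1, k2, p1, p2, k3] as OpenCV has them; the pictures are not rectified), "R" (3x3) and "t" (3): a world point X has camera coordinates R X + t. Camera axes: x right, y down, z forward; pixel columns grow to the right and rows downward; lengths in m; the calibration is good to about 2 mm. A picture is of the moment at which its call begins.
- r.close_job(): hands the job in; it is judged then, once.
Trained networks look in a picture, given as the dict that the camera call returned (one of the last four; its "shot" number tells which), for a name from the list of things; names that differ only in an ending like _2 or _b are one class to them, and where a whole thing is asked for, a point or a joint stands for the part that bears it (a point fixed in the world has none). Each returns a list of dicts, best first, with "score" (0 to 1); they miss things now and then, are a little off and sometimes report something else, mostly with a low value. They report only what shows in the picture. A call takes as long as a camera call. They do not tell look-alikes from the thing itself.
- finder.silhouettes(picture, target): "pixels" (420x560 bool, what is visible of it) and "position" ([column, row] in pixels, amid what is visible of it).
- finder.pinpoint(picture, target): "position" ([column, row] in pixels: a listed point, or the origin of a listed thing).
The state is a dict: "time_s": time; "joint_positions": joint angles; "joint_velocities": joint speeds; "tau": joint torques, N m; "position": TCP position; "tcp_rot": TCP orientation; "ft_force": force on the tool from outside, world axes, zero at the start; "moment": the same for the moment, N m; "gripper_width": opening from 0.0 (shut) to 1.0 (fully open); "grasp_force": force on a finger pad.
Only numpy, scipy, OpenCV 4.12 (cv2) and the standard library are available. Lean on these libraries where they do the work, as an engineer would, in place of code of your own. Each camera call takes 0.05 s, during which the arm holds its last target. There are 200 camera calls.

## Working session

There is one attempt and no reset: what is moved stays moved. The work goes in short steps, Python scripts to look and compute and a shell command to move; the robot and the scene stay as the last step left them, time stands still between calls to the robot, and variables do not carry over. Pictures are saved under pics/ and viewed, at most 10 in all, crops included, and the job is handed in when it is done.

```bash
mkdir -p pics; cat > h.py <<'E'
import numpy as np, cv2
from rig import r, eyes, finder
def back(p,uv,z=None):
    """pixel(s)->world; on plane z if given, else with depth"""
    uv=np.atleast_2d(np.float64(uv)); n=cv2.undistortPoints(uv[:,None],np.array(p["mtx"]),np.array(p["D"]))[:,0]
    R=np.array(p["R"]);t=np.array(p["t"]).ravel(); ray=np.c_[n,np.ones(len(n))]@R; o=-R.T@t
    if z is None: s=p["range_z"][uv[:,1].astype(int),uv[:,0].astype(int)]
    else: s=(z-o[2])/ray[:,2]
    return o+ray*np.reshape(s,(-1,1))
def shoot(name):
    p=eyes.camera(name); return p
def cloud(p,mask):
    v,u=np.nonzero(mask&(p["range_z"]>0)); return back(p,np.c_[u,v])
E
cat > look.py <<'E'
from h import *
for n in("top","side"):
    p=shoot(n); cv2.imwrite(f"pics/{n}0.png",p["color"]); 
    R=np.array(p["R"]);print(n,"cam at",(-R.T@np.array(p["t"]).ravel()).round(3))
    for k in["tub","brick","small_tin","scoop","tall_tin_center","tea_cake_center","spatula_center","honey_jar","cup","big_block"]:
        for d in finder.silhouettes(p,k)[:4]:
            if d["score"]<.2: continue
            c=cloud(p,d["pixels"]); m=np.percentile(c,[3,50,97],axis=0) if len(c) else np.zeros((3,3))
            print(k,round(d["score"],2),np.int32(d["position"]),d["pixels"].sum(),"lo",m[0].round(3),"med",m[1].round(3),"hi",m[2].round(3))
E
python3 look.py
```

```text
top cam at [0.475 0.05  1.044]
tub 0.65 [424 220] 13027 lo [ 0.424 -0.448  0.002] med [ 0.549 -0.313  0.007] hi [ 0.672 -0.152  0.072]
tub 0.6 [250 260] 423 lo [0.419 0.104 0.057] med [0.443 0.128 0.06 ] hi [0.467 0.152 0.064]
brick 0.6 [200 254] 1040 lo [0.406 0.219 0.015] med [0.453 0.248 0.035] hi [0.5   0.28  0.038]
small_tin 0.83 [247 262] 455 lo [0.419 0.104 0.056] med [0.445 0.128 0.06 ] hi [0.47  0.152 0.064]
scoop 0.75 [156 214] 890 lo [0.477 0.35  0.003] med [0.564 0.378 0.024] hi [0.614 0.397 0.038]
scoop 0.69 [223 325] 908 lo [0.263 0.146 0.003] med [0.285 0.196 0.022] hi [0.32  0.275 0.038]
scoop 0.65 [150 307] 936 lo [0.293 0.338 0.002] med [0.323 0.39  0.02 ] hi [0.344 0.478 0.037]
scoop 0.62 [201 194] 1046 lo [0.566 0.22  0.001] med [0.605 0.259 0.03 ] hi [0.646 0.301 0.033]
tall_tin_center 0.78 [255 192] 607 lo [0.585 0.094 0.027] med [0.61  0.118 0.109] hi [0.64  0.146 0.112]
tea_cake_center 0.66 [202 197] 967 lo [0.566 0.22  0.023] med [0.605 0.258 0.03 ] hi [0.643 0.299 0.034]
spatula_center 0.67 [301 223] 684 lo [ 0.446 -0.023  0.004] med [ 0.546 -0.002  0.01 ] h
[... 1257 characters left out ...]
 0.43 [244 281] 1238 lo [0.567 0.222 0.007] med [0.605 0.268 0.029] hi [0.645 0.304 0.032]
tea_cake_center 0.92 [246 282] 1229 lo [0.566 0.225 0.009] med [0.604 0.268 0.029] hi [0.645 0.304 0.032]
spatula_center 0.93 [298 205] 560 lo [ 0.447 -0.022 -0.   ] med [0.542 0.003 0.008] hi [0.594 0.019 0.013]
honey_jar 0.79 [212 168] 825 lo [ 0.761 -0.049  0.011] med [ 0.783 -0.009  0.069] hi [0.816 0.005 0.096]
honey_jar 0.5 [245 282] 1200 lo [0.567 0.226 0.011] med [0.605 0.268 0.029] hi [0.644 0.304 0.032]
cup 0.9 [185 285] 1458 lo [0.692 0.282 0.003] med [0.736 0.316 0.037] hi [0.784 0.353 0.07 ]
big_block 0.65 [191 221] 3184 lo [0.707 0.101 0.009] med [0.775 0.168 0.059] hi [0.859 0.206 0.062]
```

View pics/top0.png

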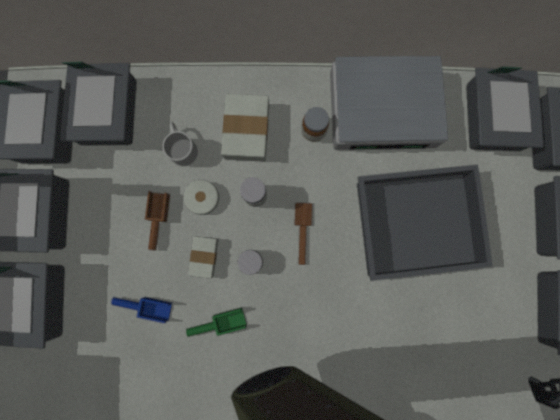

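View pics/side0.png

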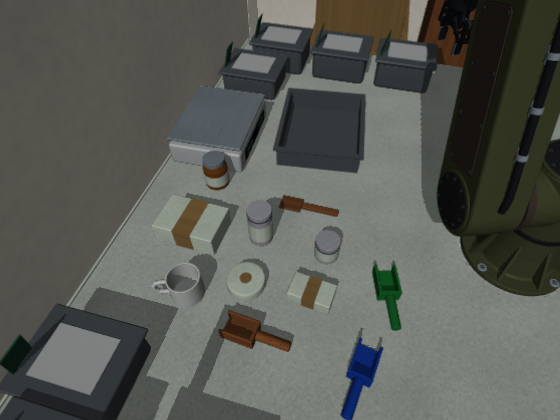

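The scoops at (150,308) and (222,322) are blue and green, so the wooden one at (156,215) is the target, with its bowl towards +x. The brick is at (203,257), the small tin at (249,262) and the empty tub at (424,220). The larger look-alikes are at (245,127) and (253,192).

```bash
cat > meas.py <<'E'
from h import *
from scipy.spatial.transform import Rotation as Ro
s=r.sense(); q=s["tcp_rot"]; M=Ro.from_quat([*q[1:],q[0]]).as_matrix(); print(s["position"],"tool axes\n",M.round(3), "yaw of tool y deg",np.degrees(np.arctan2(M[1,1],M[0,1])).round(1))
def rect(c): 
    (x,y),(w,h),a=cv2.minAreaRect(np.float32(c[:,:2]*1000)); return np.round([x,y,w,h,a],1)
for n in("top","side"):
    p=shoot(n); print(n)
    pick=lambda k,xy: min((d for d in finder.silhouettes(p,k) if d["pixels"].sum()>50),key=lambda d:np.linalg.norm(np.median(cloud(p,d["pixels"]),0)[:2]-xy))
    c=cloud(p,pick("brick",(.453,.25))["pixels"]); print("brick top rect",rect(c[c[:,2]>.03]))
    c=cloud(p,pick("small_tin",(.445,.128))["pixels"]); c=c[c[:,2]>.053]; print("tin",rect(c),c.mean(0))
    c=cloud(p,pick("tub",(.55,-.31))["pixels"]); print("tub all",rect(c[c[:,2]<.072]),"rim",rect(c[(c[:,2]>.064)&(c[:,2]<.075)]))
    d=pick("scoop",(.56,.38)); c=cloud(p,d["pixels"]); c=c[c[:,2]>.012]
    print("scoop rect",rect(c)); 
    for a in np.arange(.47,.63,.02):
        b=c[(c[:,0]>=a)&(c[:,0]<a+.02)]
        if len(b): print(round(a+.01,2),"y %.3f..%.3f zmax %.3f"%(b[:,1].min(),b[:,1].max(),b[:,2].max()))
    for k,z in(("scoop_grip",.02),("scoop_lip",.02),("scoop_tail",.02),("brick_center",.0175),("small_tin_center",.03),("tub",0)):
        print(k,[(round(e["score"],2),back(p,e["position"],z)[0,:2].round(3).tolist()) for e in finder.pinpoint(p,k)[:3]])
E
python3 meas.py
```

```text
[ 0.23366466 -0.49789085  0.40467643] tool axes
 [[ 0.905  0.425  0.   ]
 [ 0.425 -0.905  0.   ]
 [ 0.    -0.    -1.   ]] yaw of tool y deg -64.9
top
brick top rect [452.9 251.1  62.5 100.6  83.9]
tin [443.1 129.2  58.2  56.5   0.9] [0.44321438 0.12869795 0.06021625]Traceback (most recent call last):
  File "meas.py", line 11, in <module>
    c=cloud(p,pick("tub",(.55,-.31))["pixels"]); print("tub all",rect(c[c[:,2]<.072]),"rim",rect(c[(c[:,2]>.064)&(c[:,2]<.075)]))
              ~~~~^^^^^^^^^^^^^^^^^^
  File "meas.py", line 8, in <lambda>
    pick=lambda k,xy: min((d for d in finder.silhouettes(p,k) if d["pixels"].sum()>50),key=lambda d:np.linalg.norm(np.median(cloud(p,d["pixels"]),0)[:2]-xy))
                      ~~~^^^^^^^^^^^^^^^^^^^^^^^^^^^^^^^^^^^^^^^^^^^^^^^^^^^^^^^^^^^^^^^^^^^^^^^^^^^^^^^^^^^^^^^^^^^^^^^^^^^^^^^^^^^^^^^^^^^^^^^^^^^^^^^^^^^^
ValueError: min() iterable argument is empty
```

```bash
python3 - <<'E'
s=open('meas.py').read()
i=s.index('    pick=lambda'); j=s.index('\n',i)
s=s[:i]+'''    def pick(k,xy):
        for _ in range(5):
            P=shoot(n); L=[d for d in finder.silhouettes(P,k) if d["pixels"].sum()>50 and np.linalg.norm(np.median(cloud(P,d["pixels"]),0)[:2]-xy)<.06]
            if L: return L[0]'''+s[j:]
s=s.replace('    for k,z in(("sc','    p=shoot(n)\n    for k,z in(("sc')
open('meas.py','w').write(s)
E
python3 meas.py
```

```text
[ 0.23365306 -0.49788708  0.40469939] tool axes
 [[ 0.905  0.425  0.   ]
 [ 0.425 -0.905 -0.   ]
 [ 0.     0.    -1.   ]] yaw of tool y deg -64.9
top
brick top rect [452.8 251.1  61.9 100.2  84. ]
tin [443.1 128.1  58.2  53.9   0.9] [0.44368281 0.12792849 0.06017506]
tub all [ 551.3 -317.   277.6  344.6    6.6] rim [ 547.6 -299.4  258.   309.     6.9]
scoop rect [542.9 376.8  51.2 150.7  86.9]
0.48 y 0.370..0.393 zmax 0.034
0.5 y 0.369..0.391 zmax 0.035
0.52 y 0.367..0.390 zmax 0.033
0.54 y 0.351..0.398 zmax 0.039
0.56 y 0.351..0.401 zmax 0.041
0.58 y 0.350..0.400 zmax 0.038
0.6 y 0.348..0.398 zmax 0.039
0.62 y 0.347..0.395 zmax 0.038
scoop_grip [(0.75, [0.513, 0.383]), (0.59, [0.279, 0.236]), (0.58, [0.326, 0.436])]
scoop_lip [(0.67, [0.3, 0.143]), (0.66, [0.623, 0.366])]
scoop_tail [(0.9, [0.26, 0.292]), (0.74, [0.331, 0.492]), (0.56, [0.47, 0.379])]
brick_center [(0.67, [0.45, 0.255])]
small_tin_center [(0.79, [0.441, 0.128])]
tub [(0.59, [0.543, -0.298])]
side
brick top rect [453.7 250.2  62.8  98.9  84. ]
tin [445.2 129.6  56.9  60.1  13.9] [0.44414439 0.13172608 0.05930388]
tub all [ 548.3 -299.1  254.9  314.     6.7] rim [ 548.3 -299.1  254.9  314.     6.7]
scoop rect [541.9 377.7  49.9 145.2  85.8]
0.48 y 0.374..0.393 zmax 0.033
0.5 y 0.373..0.392 zmax 0.033
0.52 y 0.368..0.390 zmax 0.032
0.54 y 0.354..0.402 zmax 0.039
0.56 y 0.352..0.402 zmax 0.038
0.58 y 0.350..0.400 zmax 0.040
0.6 y 0.350..0.399 zmax 0.038
0.62 y 0.351..0.396 zmax 0.038
scoop_grip [(0.74, [0.517, 0.376]), (0.74, [0.331, 0.442]), (0.72, [0.274, 0.245])]
scoop_lip [(0.92, [0.608, 0.37]), (0.78, [0.307, 0.143]), (0.63, [0.309, 0.335])]
scoop_tail [(0.94, [0.27, 0.292]), (0.69, [0.336, 0.479]), (0.61, [0.47, 0.383])]
brick_center [(0.57, [0.451, 0.248])]
small_tin_center [(0.88, [0.447, 0.135])]
tub [(0.79, [0.545, -0.289])]
```

```bash
python3 -m pendant '[[[0,0,-0.0272,11,37.5,0,1],[0,0,-0.0272,11,37.5,0,1],[0,0,-0.0272,11,37.5,0,1],[0,0,-0.0272,11,37.5,0,1],[0,0,-0.0272,11,37.5,0,1],[0,0,-0.0272,11,37.5,0,1],[0,0,-0.0272,11,37.5,0,1],[0,0,-0.0272,11,37.5,0,1],[0,0,-0.0272,11,37.5,0,1],[0,0,-0.0272,11,37.5,0,1]]]'
python3 -m pendant '[[[0,0,-0.0272,11,37.5,0,1],[0,0,-0.0272,11,37.5,0,1],[0,0,-0.0272,11,37.5,0,1],[0,0,-0.0272,11,37.5,0,1],[0,0,-0.0272,11,37.5,0,1],[0,0,-0.0272,11,37.5,0,1],[0,0,-0.0272,11,37.5,0,1],[0,0,-0.0272,11,37.5,0,1],[0,0,-0.0272,11,37.5,0,1],[0,0,-0.0272,10,36,0,1]]]'
python3 -m pendant '[[[0,0,0,0,0,-35,1],[0,0,0,0,0,-35,1],[0,0,0,0,0,-35,1],[0,0,0,0,0,-25,1],[0,0,0,0,0,0,1]]]'
```

```text
time_s: 3.73
position: [0.3435, -0.121, 0.405]
tcp_rot: [0.0, 0.997, 0.082, 0.0]
ft_force: [-0.1, -0.2, 0.2]
gripper_width: 1.003
grasp_force: 0.0
time_s: 4.57
position: [0.4527, 0.2529, 0.4047]
tcp_rot: [-0.0, 0.999, -0.053, 0.0]
ft_force: [0.5, -1.3, 0.9]
gripper_width: 1.0
grasp_force: 0.0
time_s: 4.98
position: [0.4517, 0.2502, 0.27]
tcp_rot: [0.002, 0.999, -0.053, -0.003]
ft_force: [-0.6, -0.4, 0.2]
gripper_width: 0.999
grasp_force: 0.0
```

```bash
python3 -m pendant '[[[0,0,0,1,0.5,-25,1],[0,0,0,0,0,-25,1],[0,0,0,0,0,-25,1],[0,0,0,0,0,-15,1],[0,0,0,0,0,-8,1],[0,0,0,0,0,0,1]]]'
python3 -m pendant '[[[0,0,0,0,0,0,0],[0,0,0,0,0,0,0],[0,0,0,0,0,0,0],[0,0,0,0,0,0,0],[0,0,0,0,0,0,0],[0,0,0,0,0,0,0],[0,0,0,0,0,0,0],[0,0,0,0,0,0,0]]]'
python3 -m pendant '[[[0,0,0,0,0,10,0],[0,0,0,0,0,20,0],[0,0,0,0,0,30,0],[0,0,0,0,0,35,0],[0,0,0,0,0,35,0],[0,0,0,0,0,35,0],[0,0,0,0,0,35,0],[0,0,0,0,0,0,0]]]'
```

```text
time_s: 5.48
position: [0.4539, 0.2511, 0.1766]
tcp_rot: [0.0, 0.999, -0.053, -0.0]
ft_force: [-0.7, 0.1, -0.6]
gripper_width: 1.001
grasp_force: 0.0
time_s: 6.15
position: [0.4542, 0.2514, 0.1785]
tcp_rot: [-0.001, 0.999, -0.053, 0.001]
ft_force: [-2.0, -0.8, 6.6]
gripper_width: 0.694
grasp_force: 65.3
time_s: 6.82
position: [0.4537, 0.2512, 0.385]
tcp_rot: [-0.003, 0.999, -0.053, 0.005]
ft_force: [0.1, 0.7, -1.2]
gripper_width: 0.688
grasp_force: 65.0
```

```bash
python3 -m pendant '[[[0,0,0.015,5.8,-37.7,0,0],[0,0,0.015,5.8,-37.7,0,0],[0,0,0.015,5.8,-37.7,0,0],[0,0,0.015,5.8,-37.7,0,0],[0,0,0.015,5.8,-37.7,0,0],[0,0,0.015,5.8,-37.7,0,0],[0,0,0.015,5.8,-37.7,0,0],[0,0,0.015,5.8,-37.7,0,0]]]'
python3 -m pendant '[[[0,0,0.015,5.8,-37.7,0,0],[0,0,0.015,5.8,-37.7,0,0],[0,0,0.015,5.8,-37.7,0,0],[0,0,0.015,5.8,-37.7,0,0],[0,0,0.015,5.8,-37.7,0,0],[0,0,0.015,5.8,-37.7,0,0],[0,0,0.015,5.8,-37.7,0,0],[0,0,0,0,0,0,0],[0,0,0,0,0,0,0]]]'
python3 -m pendant '[[[0,0,0,0,0,-25,0],[0,0,0,0,0,-30,0],[0,0,0,0,0,-30,0],[0,0,0,0,0,-30,0],[0,0,0,0,0,-25,0],[0,0,0,0,0,-20,0],[0,0,0,0,0,0,0],[0,0,0,0,0,0,0]]]'
```

```text
time_s: 7.48
position: [0.4996, -0.0523, 0.3776]
tcp_rot: [0.0, 1.0, 0.008, 0.0]
ft_force: [0.6, -0.2, -1.4]
gripper_width: 0.69
grasp_force: 65.1
time_s: 8.23
position: [0.5401, -0.3159, 0.3766]
tcp_rot: [-0.0, 0.998, 0.059, -0.0]
ft_force: [-0.6, 0.6, -0.7]
gripper_width: 0.688
grasp_force: 65.2
time_s: 8.9
position: [0.5408, -0.3135, 0.2171]
tcp_rot: [-0.0, 0.998, 0.06, -0.0]
ft_force: [0.2, 0.4, 0.2]
gripper_width: 0.693
grasp_force: 65.1
```

```bash
python3 - <<'E'
from h import *
for n in("top","side"):
    p=shoot(n); cv2.imwrite(f"pics/{n}1.png",p["color"])
E
```

```text
(no output)
```

View pics/side1.png

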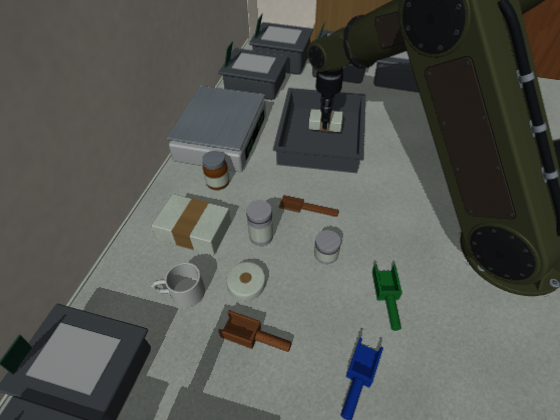

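The brick hangs level over the tub's floor at (325,120), clear of the walls. I'll lower and release it, then go to the small tin.

```bash
python3 -m pendant '[[[0,0,0,0,0,-15,0],[0,0,0,0,0,-12,0],[0,0,0,0,0,-6,0],[0,0,0,0,0,0,0],[0,0,0,0,0,0,1],[0,0,0,0,0,0,1],[0,0,0,0,0,0,1],[0,0,0,0,0,0,1],[0,0,0,0,0,0,1]]]'
python3 -m pendant '[[[0,0,0,0,0,15,1],[0,0,0,0,0,30,1],[0,0,0,0,0,35,1],[0,0,0,0,0,35,1],[0,0,0,0,0,35,1],[0,0,0,0,0,35,1]]]'
python3 -m pendant '[[[0,0,0.112,-7.4,34.2,0,1],[0,0,0.112,-7.4,34.2,0,1],[0,0,0.112,-7.4,34.2,0,1],[0,0,0.112,-7.4,34.2,0,1],[0,0,0.112,-7.4,34.2,0,1],[0,0,0.112,-7.4,34.2,0,1],[0,0,0.112,-7.4,34.2,0,1],[0,0,0.112,-7.4,34.2,0,1],[0,0,0.112,-7.4,34.2,0,1],[0,0,0.112,-7.4,34.2,0,1]]]'
python3 -m pendant '[[[0,0,0.112,-7.4,34.2,0,1],[0,0,0.112,-7.4,34.2,0,1],[0,0,0.112,-7.4,34.2,0,1],[0,0,0,0,0,-20,1],[0,0,0,0,0,-30,1],[0,0,0,0,0,-30,1],[0,0,0,0,0,-10,1],[0,0,0,0,0,0,1],[0,0,0,0,0,0,1]]]'
```

```text
time_s: 9.75
position: [0.5407, -0.3144, 0.1838]
tcp_rot: [0.0, 0.998, 0.06, 0.0]
ft_force: [0.1, -0.5, -0.4]
gripper_width: 0.996
grasp_force: 0.0
time_s: 10.25
position: [0.5404, -0.3142, 0.3706]
tcp_rot: [0.0, 0.998, 0.06, 0.0]
ft_force: [-0.4, 0.0, 0.9]
gripper_width: 1.002
grasp_force: 0.0
time_s: 11.08
position: [0.4659, 0.0291, 0.3689]
tcp_rot: [0.0, 0.812, 0.583, 0.0]
ft_force: [0.4, 0.5, -0.1]
gripper_width: 0.998
grasp_force: 0.0
time_s: 11.83
position: [0.4448, 0.1302, 0.2795]
tcp_rot: [0.0, 0.705, 0.709, 0.0]
ft_force: [1.9, -0.3, -0.3]
gripper_width: 1.003
grasp_force: 0.0
```

```bash
sed -i 's/^for n in/s=s\nfor n in/' meas.py; python3 - <<'E'
from h import *
p=shoot("top"); cv2.imwrite("pics/top2.png",p["color"])
for d in finder.silhouettes(p,"brick")[:3]:
    c=cloud(p,d["pixels"]); print(d["score"],np.median(c,0).round(3),np.percentile(c,[3,97],axis=0).round(3).tolist())
E
```

```text
0.66 [ 0.538 -0.308  0.04 ] [[0.49, -0.342, 0.012], [0.586, -0.281, 0.044]]
```

View pics/top2.png

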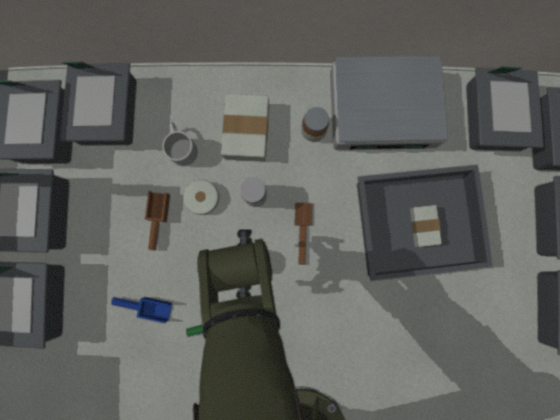

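The brick lies flat in the tub at (426,226), with its top at z=0.04 as expected. The gripper is above the small tin.

```bash
python3 -m pendant '[[[0,0,0,0,-1,-20,1],[0,0,0,0,0,-25,1],[0,0,0,0,0,-20,1],[0,0,0,0,0,-12,1],[0,0,0,0,0,-7,1],[0,0,0,0,0,0,1]]]'
python3 -m pendant '[[[0,0,0,0,0,0,0],[0,0,0,0,0,0,0],[0,0,0,0,0,0,0],[0,0,0,0,0,0,0],[0,0,0,0,0,0,0],[0,0,0,0,0,0,0],[0,0,0,0,0,0,0],[0,0,0,0,0,0,0]]]'
python3 -m pendant '[[[0,0,0,0,0,10,0],[0,0,0,0,0,20,0],[0,0,0,0,0,30,0],[0,0,0,0,0,35,0],[0,0,0,0,0,35,0],[0,0,0,0,0,35,0],[0,0,0,0,0,25,0],[0,0,0,0,0,0,0]]]'
python3 -m pendant '[[[0,0,0.0085,6.7,-37.6,0,0],[0,0,0.0085,6.7,-37.6,0,0],[0,0,0.0085,6.7,-37.6,0,0],[0,0,0.0085,6.7,-37.6,0,0],[0,0,0.0085,6.7,-37.6,0,0],[0,0,0.0085,6.7,-37.6,0,0],[0,0,0.0085,6.7,-37.6,0,0]]]'
python3 -m pendant '[[[0,0,0.0085,6.7,-37.6,0,0],[0,0,0.0085,6.7,-37.6,0,0],[0,0,0.0085,6.7,-37.6,0,0],[0,0,0.0085,6.7,-37.6,0,0],[0,0,0.0085,6.7,-37.6,0,0],[0,0,0.0085,6.7,-37.6,0,0],[0,0,0.0085,6.7,-37.6,0,0],[0,0,0,0,0,0,0],[0,0,0,0,0,0,0]]]'
```

```text
time_s: 12.43
position: [0.4447, 0.1291, 0.1946]
tcp_rot: [-0.0, 0.705, 0.709, -0.0]
ft_force: [0.0, -0.2, 0.3]
gripper_width: 0.999
grasp_force: 0.0
time_s: 13.1
position: [0.4448, 0.1293, 0.1962]
tcp_rot: [0.001, 0.705, 0.709, 0.001]
ft_force: [-1.7, -1.0, 10.3]
gripper_width: 0.691
grasp_force: 62.8
time_s: 13.77
position: [0.4444, 0.1292, 0.391]
tcp_rot: [0.003, 0.705, 0.709, 0.004]
ft_force: [1.4, -0.6, -0.1]
gripper_width: 0.691
grasp_force: 64.7
time_s: 14.35
position: [0.491, -0.1358, 0.3852]
tcp_rot: [0.0, 0.684, 0.73, 0.0]
ft_force: [0.9, -0.3, -1.2]
gripper_width: 0.688
grasp_force: 64.7
time_s: 15.1
position: [0.5378, -0.3987, 0.3837]
tcp_rot: [-0.001, 0.663, 0.749, -0.0]
ft_force: [0.5, 1.1, -1.1]
gripper_width: 0.689
grasp_force: 64.9
```

```bash
python3 -m pendant '[[[0,0,0,0,0,-25,0],[0,0,0,0,0,-35,0],[0,0,0,0,0,-35,0],[0,0,0,0,0,-30,0],[0,0,0,0,0,-25,0],[0,0,0,0,0,-15,0],[0,0,0,0,0,-10,0],[0,0,0,0,0,-5,0],[0,0,0,0,0,-4,0],[0,0,0,0,0,0,0]]]'
python3 -m pendant '[[[0,0,0,0,0,0,1],[0,0,0,0,0,0,1],[0,0,0,0,0,0,1],[0,0,0,0,0,0,1],[0,0,0,0,0,0,1],[0,0,0,0,0,15,1],[0,0,0,0,0,30,1],[0,0,0,0,0,35,1],[0,0,0,0,0,35,1],[0,0,0,0,0,35,1]]]'
```

```text
time_s: 15.93
position: [0.5385, -0.397, 0.2018]
tcp_rot: [0.001, 0.662, 0.75, 0.0]
ft_force: [-0.8, -0.1, -1.9]
gripper_width: 0.689
grasp_force: 65.3
time_s: 16.77
position: [0.538, -0.3969, 0.3537]
tcp_rot: [0.0, 0.662, 0.75, 0.0]
ft_force: [0.1, -0.6, 0.4]
gripper_width: 1.004
grasp_force: 0.0
```

```bash
python3 -m pendant '[[[0,0,0.0662,-1,37,0,1],[0,0,0.0662,-1,37,0,1],[0,0,0.0662,-1,37,0,1],[0,0,0.0662,-1,37,0,1],[0,0,0.0662,-1,37,0,1],[0,0,0.0662,-1,37,0,1],[0,0,0.0662,-1,37,0,1],[0,0,0.0662,-1,37,0,1],[0,0,0.0662,-1,37,0,1],[0,0,0.0662,-1,37,0,1]]]'
python3 -m pendant '[[[0,0,0.0662,-1,37,0,1],[0,0,0.0662,-1,37,0,1],[0,0,0.0662,-1,37,0,1],[0,0,0.0662,-1,37,0,1],[0,0,0.0662,-1,37,0,1],[0,0,0.0662,-1,37,0,1],[0,0,0.0662,-1,37,0,1],[0,0,0.0662,-1,37,0,1],[0,0,0.0662,-1,37,0,1],[0,0,0.0662,-1,37,0,1]]]'
python3 -m pendant '[[[0,0,0.0662,-1,36,0,1],[0,0,0,0,0,-25,0.8],[0,0,0,0,0,-25,0.8],[0,0,0,0,0,-25,0.8],[0,0,0,0,0,-15,0.8],[0,0,0,0,0,0,0.8]]]'
```

```text
time_s: 17.6
position: [0.5277, -0.0254, 0.352]
tcp_rot: [0.001, 0.381, 0.925, 0.0]
ft_force: [1.1, 0.0, 0.6]
gripper_width: 0.998
grasp_force: 0.0
time_s: 18.43
position: [0.5177, 0.3446, 0.3521]
tcp_rot: [0.001, 0.06, 0.998, 0.0]
ft_force: [0.1, -0.1, 0.2]
gripper_width: 0.997
grasp_force: 0.0
time_s: 18.93
position: [0.5167, 0.3786, 0.2582]
tcp_rot: [-0.002, 0.028, 1.0, -0.001]
ft_force: [-0.7, -0.5, 1.1]
gripper_width: 0.8
grasp_force: 0.0
```

```bash
python3 - <<'E'
from h import *
p=shoot("top"); cv2.imwrite("pics/top3.png",cv2.resize(p["color"][140:300,340:500],None,fx=3.5,fy=3.5)); q=shoot("side")
for P in(p,q):
  for k in("small_tin","brick","scoop"):
    for d in finder.silhouettes(P,k)[:3]:
      c=cloud(P,d["pixels"]); print(k,round(d["score"],2),np.median(c,0).round(3),np.percentile(c,[3,97],axis=0).round(3).tolist())
cv2.imwrite("pics/side3.png",cv2.resize(q["color"][200:420,140:430],None,fx=2.5,fy=2.5))
print(r.sense()["position"])
E
```

```text
small_tin 0.83 [ 0.536 -0.388  0.064] [[0.508, -0.433, 0.005], [0.566, -0.367, 0.068]]
scoop 0.96 [0.284 0.196 0.019] [[0.26, 0.147, 0.001], [0.321, 0.275, 0.038]]
scoop 0.92 [0.574 0.378 0.017] [[0.475, 0.349, 0.001], [0.617, 0.399, 0.038]]
small_tin 0.74 [ 0.536 -0.378  0.056] [[0.51, -0.418, 0.02], [0.565, -0.365, 0.066]]
brick 0.81 [ 0.539 -0.294  0.038] [[0.494, -0.34, 0.01], [0.585, -0.28, 0.042]]
brick 0.4 [ 0.576 -0.307  0.018] [[0.434, -0.451, 0.001], [0.674, -0.143, 0.071]]
scoop 0.88 [0.326 0.396 0.026] [[0.293, 0.34, 0.001], [0.345, 0.48, 0.038]]
scoop 0.84 [0.284 0.204 0.026] [[0.261, 0.146, 0.003], [0.323, 0.285, 0.037]]
scoop 0.72 [0.579 0.379 0.022] [[0.473, 0.351, 0.001], [0.616, 0.4, 0.037]]
[0.51736354 0.37884354 0.26176561]
```

View pics/top3.png

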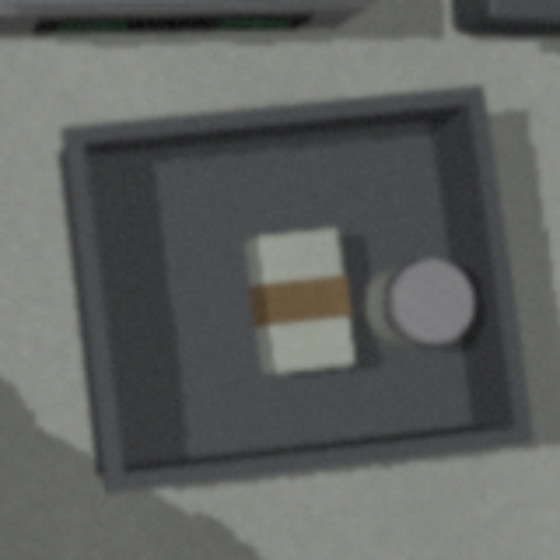

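View pics/side3.png

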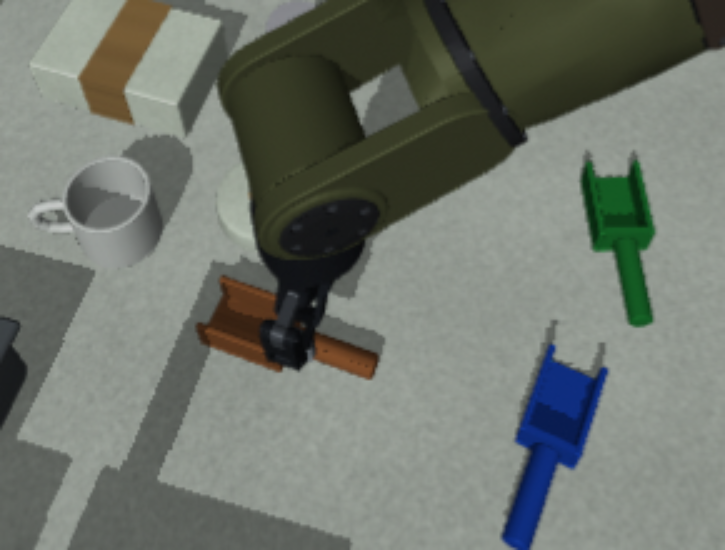

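The top view shows the tin upright and the brick flat, clear of each other. The side view shows the gripper over the wooden scoop's handle. I'll grasp it there.

```bash
python3 -m pendant '[[[0,0,0,-2,0.5,-20,0.8],[0,0,0,0,0,-25,0.8],[0,0,0,0,0,-20,0.8],[0,0,0,0,0,-12,0.8],[0,0,0,0,0,-7,0.8],[0,0,0,0,0,0,0.8]]]'
python3 -m pendant '[[[0,0,0,0,0,0,0],[0,0,0,0,0,0,0],[0,0,0,0,0,0,0],[0,0,0,0,0,0,0],[0,0,0,0,0,0,0],[0,0,0,0,0,0,0],[0,0,0,0,0,0,0],[0,0,0,0,0,0,0]]]'
python3 -m pendant '[[[0,0,0,0,0,8,0],[0,0,0,0,0,15,0],[0,0,0,0,0,25,0],[0,0,0,0,0,30,0],[0,0,0,0,0,30,0],[0,0,0,0,0,35,0],[0,0,0,0,0,35,0],[0,0,0,0,0,22,0],[0,0,0,0,0,0,0]]]'
```

```text
time_s: 19.83
position: [0.5152, 0.3792, 0.1758]
tcp_rot: [-0.001, 0.028, 1.0, -0.0]
ft_force: [0.1, 0.8, 0.1]
gripper_width: 0.803
grasp_force: 0.0
time_s: 20.5
position: [0.5154, 0.3795, 0.1775]
tcp_rot: [0.0, 0.028, 1.0, 0.0]
ft_force: [-2.2, -1.1, 6.8]
gripper_width: 0.238
grasp_force: 58.4
time_s: 21.25
position: [0.5151, 0.3792, 0.3841]
tcp_rot: [0.004, 0.028, 1.0, 0.003]
ft_force: [-0.1, -0.2, -0.4]
gripper_width: 0.236
grasp_force: 58.6
```

```bash
cat > tilt.py <<'E'
from h import *
import sys
P=r.sense()["position"]; print(P)
for n in("side","top"):
  p=shoot(n)
  for d in finder.silhouettes(p,"scoop")[:4]:
    c=cloud(p,d["pixels"]); 
    if np.linalg.norm(np.median(c,0)[:2]-P[:2])>.12: continue
    print(n,round(d["score"],2),cv2.minAreaRect(np.float32(c[:,:2]*1000)))
    for a in np.arange(-.05,.13,.02):
      b=c[(c[:,0]-P[0]>=a)&(c[:,0]-P[0]<a+.02)]
      if len(b)>3: print(round(a+.01,2),"y %.3f z %.3f..%.3f"%(np.median(b[:,1]),*np.percentile(b[:,2],[5,95])))
cv2.imwrite("pics/%s.png"%sys.argv[1],p["color"])
E
python3 tilt.py top4
```

```text
[0.51509509 0.37923357 0.38409682]
side 0.75 ((591.9325561523438, 328.0926208496094), (186.26605224609375, 266.50579833984375), 75.06336212158203)
-0.04 y 0.386 z 0.224..0.237
-0.02 y 0.385 z 0.225..0.238
-0.0 y 0.377 z -0.001..0.238
0.02 y 0.408 z -0.002..0.343
0.04 y 0.390 z 0.211..0.243
0.06 y 0.370 z 0.211..0.243
0.08 y 0.369 z 0.211..0.243
0.1 y 0.370 z 0.211..0.242
0.12 y 0.271 z -0.000..0.030
top 0.96 ((568.9358520507812, 407.32550048828125), (129.956787109375, 125.93003845214844), 67.77285766601562)
-0.02 y 0.372 z 0.223..0.229
0.02 y 0.369 z 0.210..0.237
0.04 y 0.378 z 0.204..0.237
0.06 y 0.381 z 0.204..0.237
0.08 y 0.380 z 0.204..0.237
0.1 y 0.382 z 0.204..0.236
```

The scoop hangs level. Next I'll carry it to the free strip on the tub's +y side.

```bash
python3 -m pendant '[[[0,0,0.0106,-0.4,-25,0,0],[0,0,0.0106,-0.4,-36,0,0],[0,0,0.0106,-0.4,-36,0,0],[0,0,0.0106,-0.4,-36,0,0],[0,0,0.0106,-0.4,-36,0,0],[0,0,0.0106,-0.4,-36,0,0],[0,0,0.0106,-0.4,-36,0,0],[0,0,0.0106,-0.4,-36,0,0],[0,0,0.0106,-0.4,-36,0,0]]]'
python3 -m pendant '[[[0,0,0.0106,-0.4,-36,0,0],[0,0,0.0106,-0.4,-36,0,0],[0,0,0.0106,-0.4,-36,0,0],[0,0,0.0106,-0.4,-36,0,0],[0,0,0.0106,-0.4,-36,0,0],[0,0,0.0106,-0.4,-36,0,0],[0,0,0.0106,-0.4,-36,0,0],[0,0,0.0106,-0.2,-42,0,0],[0,0,0,0,0,0,0],[0,0,0,0,0,0,0]]]'
python3 -m pendant '[[[0,0,0,0,0,-25,0],[0,0,0,0,0,-35,0],[0,0,0,0,0,-25,0],[0,0,0,0,0,-15,0],[0,0,0,0,0,0,0],[0,0,0,0,0,0,0]]]'
```

```text
time_s: 22.2
position: [0.5111, 0.0646, 0.3757]
tcp_rot: [-0.001, -0.02, 1.0, -0.0]
ft_force: [1.2, 0.1, -0.6]
gripper_width: 0.238
grasp_force: 58.8
time_s: 23.03
position: [0.5082, -0.2291, 0.3752]
tcp_rot: [-0.001, -0.06, 0.998, 0.001]
ft_force: [0.1, 0.1, -0.4]
gripper_width: 0.234
grasp_force: 58.8
time_s: 23.53
position: [0.5088, -0.2265, 0.2763]
tcp_rot: [-0.001, -0.062, 0.998, 0.001]
ft_force: [0.8, -0.5, 0.4]
gripper_width: 0.238
grasp_force: 58.8
```

```bash
python3 tilt.py top5
```

```text
[ 0.50879164 -0.22648379  0.27625427]
side 0.76 ((547.1070556640625, -284.0008850097656), (172.6676025390625, 178.5869598388672), 7.8548431396484375)
-0.04 y -0.224 z 0.114..0.129
-0.02 y -0.222 z 0.006..0.130
0.02 y -0.214 z 0.103..0.134
0.04 y -0.200 z 0.101..0.134
0.06 y -0.198 z 0.099..0.134
0.08 y -0.196 z 0.100..0.134
0.1 y -0.233 z 0.005..0.132
top 0.91 ((570.4993896484375, -219.2487030029297), (82.36840057373047, 50.40882110595703), 6.816137313842773)
0.02 y -0.212 z 0.120..0.139
0.04 y -0.215 z 0.104..0.137
0.06 y -0.222 z 0.104..0.136
0.08 y -0.222 z 0.105..0.137
0.1 y -0.224 z 0.104..0.137
```

View pics/top5.png

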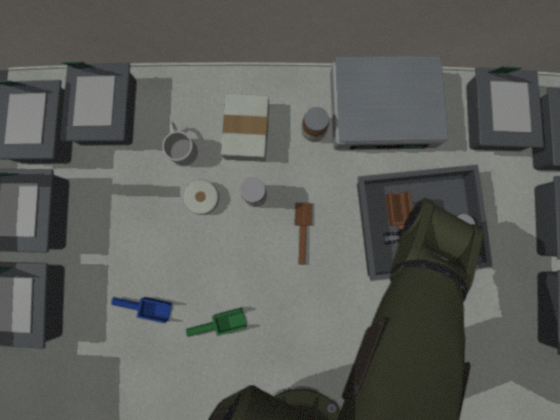

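The scoop is over the tub with its bowl at (400,207), level and aligned with the tub, between the wall and the brick. I'll lower and release it.

```bash
python3 -m pendant '[[[0,0,0,0,0,-20,0],[0,0,0,0,0,-25,0],[0,0,0,0,0,-20,0],[0,0,0,0,0,-15,0],[0,0,0,0,0,-9,0],[0,0,0,0,0,-5,0],[0,0,0,0,0,0,0],[0,0,0,0,0,0,0]]]'
python3 -m pendant '[[[0,0,0,0,0,0,0.55],[0,0,0,0,0,0,0.55],[0,0,0,0,0,0,0.55],[0,0,0,0,0,0,0.55],[0,0,0,0,0,10,0.55],[0,0,0,0,0,25,0.55],[0,0,0,0,0,35,0.55],[0,0,0,0,0,35,0.55],[0,0,0,0,0,35,0.55],[0,0,0,0,0,35,0.55]]]'
python3 -m pendant '[[[0,0,0,-20,30,0,0.55],[0,0,0,-20,35,0,0.55],[0,0,0,-20,35,0,0.55],[0,0,0,-20,35,0,0.55],[0,0,0,-20,35,0,0.55],[0,0,0,-15,20,0,0.55],[0,0,0,0,0,0,0.55],[0,0,0,0,0,0,0.55]]]'
```

```text
time_s: 24.4
position: [0.509, -0.2275, 0.1836]
tcp_rot: [0.001, -0.062, 0.998, -0.0]
ft_force: [0.0, 0.4, -0.5]
gripper_width: 0.233
grasp_force: 58.9
time_s: 25.23
position: [0.5082, -0.2271, 0.3604]
tcp_rot: [0.0, -0.062, 0.998, -0.0]
ft_force: [0.7, 0.5, 0.1]
gripper_width: 0.55
grasp_force: 0.0
time_s: 25.9
position: [0.3933, -0.0367, 0.3587]
tcp_rot: [0.001, -0.063, 0.998, -0.0]
ft_force: [0.3, -0.1, 0.3]
gripper_width: 0.551
grasp_force: 0.0
```

```bash
sed -n 1,20p look.py | sed 's/0\.png/6.png/' > look6.py; python3 look6.py | grep -E 'brick|small_tin|scoop|tall|cake|spat|cup|jar|block'; python3 -c "
import cv2;a=cv2.imread('pics/top6.png')[140:300,340:500];b=cv2.imread('pics/side6.png')[70:190,250:400]
cv2.imwrite('pics/c6.png',cv2.hconcat([cv2.resize(a,(400,400)),cv2.resize(b,(400,400))]))"
```

```text
brick 0.7 [423 222] 1102 lo [ 0.492 -0.342  0.011] med [ 0.537 -0.308  0.04 ] hi [ 0.586 -0.281  0.044]
brick 0.63 [420 206] 10221 lo [ 0.422 -0.449  0.002] med [ 0.556 -0.314  0.007] hi [ 0.674 -0.149  0.072]
brick 0.63 [393 215] 911 lo [ 0.474 -0.244  0.008] med [ 0.561 -0.225  0.029] hi [ 0.608 -0.194  0.043]
small_tin 0.56 [458 226] 660 lo [ 0.51  -0.423  0.011] med [ 0.537 -0.387  0.064] hi [ 0.564 -0.367  0.068]
small_tin 0.28 [389 216] 959 lo [ 0.469 -0.244  0.007] med [ 0.561 -0.225  0.029] hi [ 0.61  -0.193  0.043]
scoop 0.91 [149 306] 916 lo [0.292 0.338 0.003] med [0.323 0.388 0.021] hi [0.344 0.475 0.037]
scoop 0.88 [221 325] 960 lo [0.261 0.145 0.003] med [0.284 0.197 0.022] hi [0.321 0.278 0.038]
scoop 0.59 [395 219] 981 lo [ 0.469 -0.247  0.006] med [ 0.558 -0.226  0.029] hi [ 0.608 -0.194  0.043]
tall_tin_center 0.93 [253 194] 616 lo [0.585 0.094 0.033] med [0.61 0.12 0.11] hi [0.639 0.146 0.113]
tea_cake_center 0.89 [202 196] 1015 lo [0.566 0.22  0.011] med [0.604 0.258 0.03 ] hi [0.645 0.3   0.033]
tea_cake_center 0.61 [304 222] 682 lo [ 0.446 -0.023  0.004] med [ 0
[... 1086 characters left out ...]
 [298 203] 558 lo [ 0.445 -0.023  0.   ] med [0.545 0.003 0.008] hi [0.594 0.019 0.014]
spatula_center 0.4 [314 144] 460 lo [ 0.469 -0.245  0.01 ] med [ 0.555 -0.233  0.032] hi [ 0.61  -0.195  0.042]
honey_jar 0.78 [216 168] 872 lo [ 0.761 -0.053  0.006] med [ 0.784 -0.009  0.068] hi [0.819 0.005 0.096]
honey_jar 0.74 [259 221] 1058 lo [ 0.586  0.096 -0.   ] med [0.608 0.141 0.085] hi [0.638 0.152 0.111]
honey_jar 0.33 [186 288] 1542 lo [0.692 0.282 0.001] med [0.737 0.317 0.036] hi [0.789 0.352 0.07 ]
cup 0.64 [185 285] 1442 lo [0.692 0.282 0.003] med [0.738 0.317 0.038] hi [0.788 0.352 0.071]
big_block 0.6 [191 223] 3281 lo [0.707 0.099 0.007] med [0.776 0.167 0.059] hi [0.861 0.206 0.062]
```

View pics/c6.png

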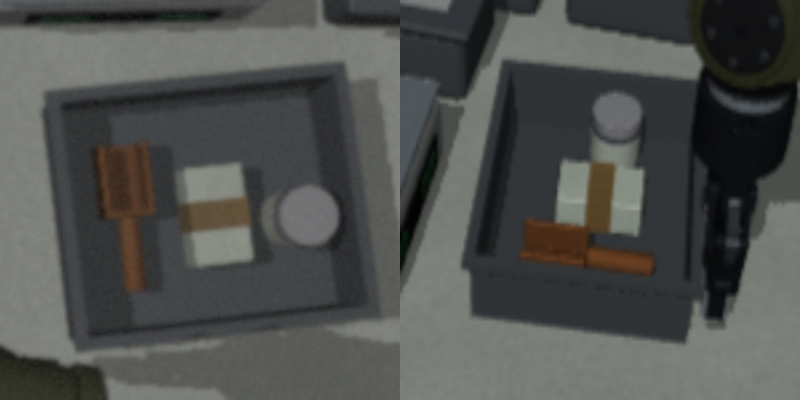

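In the crops, all three lie in the tub: scoop at (125,215) with its top at z=0.043, brick flat at (215,215) and tin upright at (308,215). The bystanders haven't moved and the gripper is clear.

```bash
python3 -c "
from rig import r
print(r.close_job())"
```

```text
the job is handed in; nothing more can be done
None
```

The brick (flat), the small tin (upright) and the wooden scoop (both ends below the rim) are in the tub, each lowered in before release; the bystanders did not move, and the job was handed in after about 26 s of robot time, with no verdict returned.

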